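Carry a top-heavy stereo camera mast to the calibration station, upright

TASK

Pick up the carry stand by its black handle tab and bring it to the calibration station, its pivot straight above the yellow ring and the stand clear of the table by about a hand's width. The camera mast flops over on its weak sprung pivot: by tilting the stand, bring it upright without touching the mast and keep it balanced upright there, off its stops, for a good 6 seconds. Leave the other things alone, and finish while still holding the stand with the mast upright and still.

Things in the scene. Friction and masses are not known exactly. Their poses are not given: they have to be found in the camera images.
- stand: Aluminium carry stand, 0.46 kg without the mast, 310 x 200 x 152 mm. Origin on the table plane under its handle; z up; x runs from the blue battery box (70 x 100 mm, centre x -122, top z 68 mm) past the handle to the yoke that carries the mast at x 105 mm; y along the camera bar. With the mast it balances about under the handle.
- stand_grip (a point): Grip point in the handle: a black upright tab on the stand's origin axis, 16 mm thick along y, 44 mm wide along x, z 18 to 152 mm; this point is at z 130 mm. Take it from above, fingers closing along the stand's y, about 40 N. Axes as the stand's.
- mast_pivot (a point): Pivot axis of the mast in the yoke (brass ends), stand frame x 105, y 0, z 128 mm; the axis runs along the stand's x. Axes as the stand's. To be held above the yellow ring. The mast's parts are named cam0 and cam2 (cameras), cambar (bar), rod and cw (counterweight).
- mast (a joint): Lean of the mast in the stand, rad: 0 square on the stand, + toward the stand's -y; stops at -0.25 and +0.25 that turn with the stand. Centring spring 0.065 N m/rad, damping 0.010 N m s/rad; gravity (0.085 N m per rad from vertical) beats it, so it falls to a stop, e-fold in about 0.9 s. Tilting the stand about its x carries the spring along: 0.12 rad is plenty, sudden big tilts throw it.
- mast_head (a point): Middle of the camera bar, 124 mm above the pivot; axes as the mast's, z along the mast. Grey bar 230 mm along y with a black camera (50 x 36 x 44 mm, yellow cap) at each end; red counterweight 80 mm below the pivot. Mast: 0.48 kg nominal; inertia about the pivot 0.0074 kg m2, mass times height of its centre above the pivot 0.0087 kg m; all three vary together by 8 %.
- station_spot (a point): Centre of the yellow ring (100 mm across) on the fixed station's grey mat, 200 x 200 x 3 mm. z up, x toward the low chequered target board, 90 mm high, 108 mm behind the ring.
- station: The fixed calibration station; its origin lies on the table 105 mm before the yellow ring along its -x axis, as the stand's handle lies before the mast.
- spool: Bystander: red and black filament spool lying flat, 100 mm across, 40 mm high; origin centre of underside.
- parts_bin: Bystander: open blue parts bin 110 x 150 x 60 mm; origin centre of underside.
- screwdriver: Bystander: screwdriver lying on the table; origin under its middle.

How it is judged (in metres and radians):
On the way, in this order (a step that is already met when the one before it is completed fails the run):
1. the stand is lifted clear of the table (height (world z) of stand above 0.035 m), for 0.2 s.
2. the mast is kept upright and off its stops above the ring, the stand held clear, for 5 s (angle between mast_head's own z axis and vertical below 0.12 rad and horizontal distance between mast_pivot and station_spot below 0.045 m and value of joint mast between -0.2 and 0.2 rad and height (world z) of stand between 0.04 and 0.18 m and contact force between stand and station below 0.5 N), for 5 s.
At the end, for the whole second after the job is handed in: After 5 s kept so, the robot still holds the stand 40 to 180 mm above the table with the pivot within 55 mm of the ring's centre seen from above; the mast leans less than 0.16 rad from vertical, off its stops, and does not fall in the last second (angle between mast_head's own z axis and vertical below 0.16 rad and horizontal distance between mast_pivot and station_spot below 0.055 m and value of joint mast between -0.2 and 0.2 rad and height (world z) of stand between 0.04 and 0.18 m and contact force between stand and station below 0.5 N and contact force between the fingers and stand above 2 N); the arm keeps its last pose, push and grip.
It fails at once if the robot touches the mast (contact force between any of the fingers, the arm and cam0 above 1 N or contact force between any of the fingers, the arm and cam2 above 1 N or contact force between any of the fingers, the arm and cambar above 1 N or contact force between any of the fingers, the arm and cw above 1 N or contact force between any of the fingers, the arm and rod above 1 N).
It fails at once if a bystander is disturbed (distance of any of spool, parts_bin, screwdriver from where it was at the start of the episode above 0.03 m).
It also fails if it takes over 64 s, if anything falls off the work surface, if the arm or the gripper's body presses on something with over 40 N, if the wrist force passes 120 N, or if a joint passes its speed limit or range.

ROBOT

A 6-joint arm with a two-finger parallel gripper is mounted at the origin on the work surface. World frame = base frame: x ahead of the robot, y to its left, z up, the work surface at z = 0. Lengths are in mm, angles in rad, forces in N, time in s.
With the tool pointing down it reaches from about 350 to 975 mm from the base axis. Payload 7.1 kg.
Tool frame: the origin (TCP) lies midway between the tips of the shut fingers; the grasp point (between the pads) lies env.hold_point_z behind it (env.hold_point_z is the distance from the TCP to the grasp point, in mm); z points along the fingers, y is the line along which they close (so a half turn about z gives the same grasp; the last joint's range is limited). The gripper opens to 88 mm and grips with 3 to 60 N. Pads are 20 mm wide; open, the fingers measure 115 mm over their backs; the gripper's body (75 mm by 178 mm) begins 61 mm behind the grasp point.
Start: joints at [1.201, 0.423, 1.63, -0, 1.089, -0.019], TCP at [214.749, 586.931, 222.675] pointing down, gripper open.
Joint ranges: [-3, 3], [-0.9, 2.11], [0.09, 2.58], [-1.31, 4.45], [0.11, 2.69], [-2.54, 2.54]. Speed limits (rad/s): [2.39, 2.39, 3.01, 3.14, 3.14, 3.14].

INTERFACE

Orientations are given as a unit quaternion [w, x, y, z].
In Python, from workcell import env gives the robot as it stands.
- The arm moves only by the tool arm_command, never from a script. Its argument "rows" is a list of rows, each a list of 7 numbers: the shift along the tool's x, y, z in m, then the turn, a rotation vector about the tool's x, y, z in degrees, then the opening, from 0 (shut) to 1 (fully open). A call has 1 to 10 rows; each row is the pose to reach, as a shift and turn from the pose commanded when the call began, along the tool's axes at that moment; what a row does not reach only later rows make up. A row lasts 1/12 s, in which the tool goes at most 41.7 mm and 7.16 degrees, less where a joint would pass 70% of its speed; a pose out of reach is approached as far as the arm can. A call with a gripper value outside its range is refused whole. The fingers move at their own pace and stop on an object; "grip_force" is the grip in N (left out, the last holds). Time passes only in rows, so rows that repeat a pose let the fingers close. It gives the time, the measured TCP pose, the force, the opening and the grip force at its end, in the units of the state.
- env.get_obs(): the state, without advancing time (a new reading comes with each control period).
- env.get_image(name): name is "scene" or "top" or "wrist"; returns a dict with "pixels" (420x560x3 uint8, red, green, blue), "intrinsics" (3x3 intrinsics, pixels), "origin" and "orientation" of the camera in the world; the wrist camera has in their place "T_tool_cam" (4x4, takes a point from camera to tool coordinates, whose origin is the TCP and whose axes are the flange's). Camera axes: x right, y down, z forward; pixel columns grow to the right and rows downward; lengths in mm; the calibration is good to about 2 mm. A picture is of the moment at which its call begins: read the wrist's pose just before it. There is no depth.
- env.job_done(): hands the job in; it is judged then, once.
Trained networks look in a picture, given as the dict that the camera call returned (one of the last four; its "shot" number tells which), for a name from the list of things; names that differ only in an ending like _2 or _b are one class to them, and where a whole thing is asked for, a point or a joint stands for the part that bears it (a point fixed in the world has none). Each returns a list of dicts, best first, with "conf" (0 to 1); they miss things now and then, are a little off and sometimes report something else, mostly with a low value. They report only what shows in the picture. A call takes as long as a camera call.
- env.cut_out(picture, label): "mask" (420x560 bool, what is visible of it) and "box" ([centre column, centre row, width, height] in pixels, round what is visible of it).
The state is a dict: "time_s": time; "joint_pos": joint angles; "dq": joint speeds; "tau": joint torques, N m; "tool_pos": TCP position; "ee_rot": TCP orientation; "ft_force": force on the tool from outside, world axes, zero at the start; "ft_torque": the same for the moment, N m; "opening": opening from 0.0 (shut) to 1.0 (fully open); "gripper_force": force on a finger pad.
Only numpy, scipy, OpenCV 4.12 (cv2) and the standard library are available. Lean on these libraries where they do the work, as an engineer would, in place of code of your own. Each camera call takes 0.05 s, during which the arm holds its last target. There are 200 camera calls.

## Working session

There is one attempt and no reset: what is moved stays moved. The work goes in short steps, Python scripts to look and compute and a tool call to move; the robot and the scene stay as the last step left them, time stands still between calls to the robot, and variables do not carry over. Pictures are saved under pics/ and viewed, at most 10 in all, crops included, and the job is handed in when it is done.

Besides the shell and the picture viewer there is one more tool, called after "Emit:" as a command line: name --pt "numbers of a row" for each row, then --argument value for the rest. arm_command: Moves the arm, as the interface text tells. Its arguments: {"type":"object","properties":{"rows":{"type":"array","items":{"type":"array","items":{"type":"number"}}},"grip_force":{"type":"number"}},"required":["rows"]}

```bash
mkdir -p pics; ls; cat > h.py <<'E'
import numpy as np, cv2
from scipy.spatial.transform import Rotation as R
from workcell import env
def q2R(q): return R.from_quat([q[1],q[2],q[3],q[0]]).as_matrix()
def cam(p, obs=None):
    if 'origin' in p: return np.array(p['intrinsics']),q2R(p['orientation']) if np.size(p['orientation'])==4 else np.array(p['orientation']),np.array(p['origin'])
    T=np.array(p['T_tool_cam']); Rt=q2R(obs['ee_rot']); 
    return np.array(p['intrinsics']),Rt@T[:3,:3],Rt@T[:3,3]+np.array(obs['tool_pos'])
def toz(p,uv,z,obs=None):
    K,Rc,o=cam(p,obs); d=Rc@np.linalg.inv(K)@np.array([uv[0],uv[1],1.]); return o+d*(z-o[2])/d[2]
def proj(p,X,obs=None):
    K,Rc,o=cam(p,obs); c=K@(Rc.T@(np.array(X)-o)); return c[:2]/c[2]
def save(p,n): cv2.imwrite('pics/'+n,cv2.cvtColor(p['pixels'],cv2.COLOR_RGB2BGR))
E
python3 - <<'E'
from h import *
o=env.get_obs(); print(o, env.hold_point_z)
for n in('top','scene'):
    p=env.get_image(n); save(p,n+'0.png'); print(n,p['intrinsics'],p['origin'],p['orientation'])
    for l in('stand','stand_grip','mast','mast_head','station','spool','parts_bin','screwdriver','station_spot','mast_pivot'):
        try: print(l,[(round(d['conf'],2),np.round(d['box'])) for d in env.cut_out(p,l)[:2]])
        except Exception as e: print(l,e)
E
```

```text
pics
{'time_s': 0.0, 'joint_pos': array([ 1.20098770e+00,  4.23819085e-01,  1.63066366e+00, -1.60852341e-05,
        1.08857003e+00, -1.89991470e-02]), 'dq': array([-1.07364205e-03,  4.94424777e-05,  1.25836299e-03,  3.77679545e-04,
        1.41657965e-03,  4.24129622e-04]), 'tau': array([-2.49377859e-03, -5.44623864e+01, -2.73667842e+01,  6.40780781e-02,
        2.25798972e-02, -7.06999208e-05]), 'tool_pos': array([214.57328691, 586.44514748, 221.92561429]), 'ee_rot': array([-1.34046096e-04,  1.74502957e-01,  9.84656379e-01, -7.17686151e-04]), 'ft_force': array([-0.70941117,  0.02052699, -0.40852832]), 'ft_torque': array([0.01063858, 0.03479846, 0.01365978]), 'gripper_force': 0.0, 'opening': 0.997880818625466} 18.700000000000003
top [[435.96341661   0.         277.66166755]
 [  0.         435.96341661 214.64088923]
 [  0.           0.           1.        ]] [ 426.96507841   23.58572329 1437.12814872] [-0.04860992  0.70739969 -0.70268381  0.05880654]
stand [(0.64, array([206., 234.,  94., 112.]))]
stand_grip [(0.94, array([207., 232.,  97., 113.]))]
mast [(0.59, array([206., 195.,  9
[... 497 characters left out ...]
71693954]
 [  0.         523.53378734 209.67698547]
 [  0.           0.           1.        ]] [1481.68429519  580.61038294 1380.6035443 ] [-0.15822874  0.44191744  0.83184074 -0.29616486]
stand [(0.9, array([332., 249.,  99., 100.]))]
stand_grip [(0.74, array([333., 253.,  95.,  92.]))]
mast [(0.81, array([331., 242.,  88.,  79.]))]
mast_head [(0.63, array([330., 242.,  94.,  73.]))]
station [(0.6, array([226., 198.,  77.,  57.]))]
spool []
parts_bin [(0.58, array([463., 270.,  67.,  61.]))]
screwdriver [(0.46, array([184., 142.,   4.,  40.])), (0.19, array([334., 250., 102.,  96.]))]
station_spot [(0.96, array([227., 199.,  77.,  56.]))]
mast_pivot [(0.78, array([334., 250.,  98.,  97.]))]
```

```bash
python3 -c "
import cv2
a=cv2.imread('pics/top0.png')[130:320,60:480]; cv2.imwrite('pics/top0c.png',cv2.resize(a,(798,361),interpolation=cv2.INTER_CUBIC))
a=cv2.imread('pics/scene0.png')[130:320,150:430]; cv2.imwrite('pics/sc0c.png',cv2.resize(a,(798,541),interpolation=cv2.INTER_CUBIC))"
```

```text
(no output)
```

View pics/top0c.png

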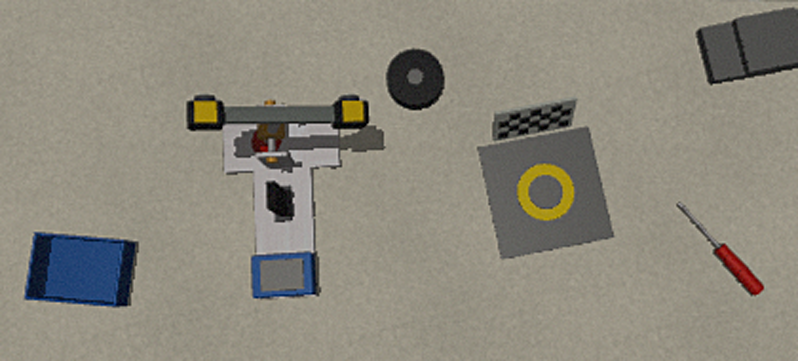

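View pics/sc0c.png

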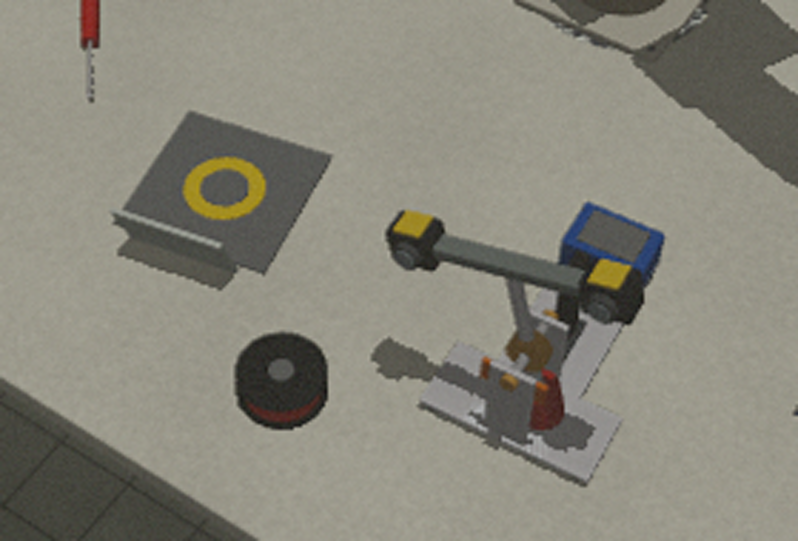

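```bash
python3 - <<'E'
from h import *
o=env.get_obs(); print(np.round(q2R(o['ee_rot']),3))
p=env.get_image('top'); s=env.get_image('scene'); w=env.get_image('wrist'); save(w,'w0.png'); print(np.round(w['T_tool_cam'],3), w['intrinsics'])
def blobs(p,kind,mina=3):
    h=cv2.cvtColor(p['pixels'],cv2.COLOR_RGB2HSV).astype(int); H,S,V=h[...,0],h[...,1],h[...,2]
    m={'yel':(H>20)&(H<32)&(S>150)&(V>100),'org':(H>8)&(H<=20)&(S>120)&(V>120),'blue':(H>100)&(H<125)&(S>120),'blk':(V<35)}[kind].astype(np.uint8)
    n,l,st,c=cv2.connectedComponentsWithStats(m); return [(st[i,4],np.round(c[i],2),st[i,:4]) for i in range(1,n) if st[i,4]>=mina]
for k in('yel','org','blue','blk'): print(k,[(b[0],b[1].tolist(),b[2].tolist()) for b in blobs(p,k,4)])
for k in('yel','org'): print('scene',k,[(b[0],b[1].tolist(),b[2].tolist()) for b in blobs(s,k,4)])
for l,uv,z in(('tabtop',(60+280/1.9,130+199/1.9),152),('box',(60+282/1.9,130+275/1.9),68),('brN',(60+271/1.9,130+160/1.9),128),('brF',(60+270/1.9,130+103/1.9),128),('ring',(60+545/1.9,130+192/1.9),3),('boardL',(60+493/1.9,130+112/1.9),90),('boardR',(60+576/1.9,130+99/1.9),90)): print(l,np.round(toz(p,uv,z),1))
print('ring scene',toz(s,(150+224/2.85,130+187/2.85),3))
E
```

```text
[[-0.939  0.344  0.   ]
 [ 0.344  0.939 -0.   ]
 [-0.    -0.    -1.   ]]
[[ 0.0000e+00 -9.6600e-01 -2.6000e-01  7.0845e+01]
 [ 1.0000e+00  0.0000e+00  0.0000e+00 -7.0000e-02]
 [-0.0000e+00 -2.6000e-01  9.6600e-01 -1.6220e+02]
 [ 0.0000e+00  0.0000e+00  0.0000e+00  1.0000e+00]] [[342.38275221   0.         280.64149604]
 [  0.         342.38275221 212.33511357]
 [  0.           0.           1.        ]]
yel [(np.int32(131), [167.46, 188.04], [162, 183, 12, 11]), (np.int32(117), [245.17, 187.88], [240, 183, 11, 11]), (np.int32(438), [346.77, 230.67], [332, 216, 30, 30]), (np.int32(493), [36.39, 337.79], [16, 325, 38, 35]), (np.int32(14), [51.36, 363.57], [48, 362, 8, 4]), (np.int32(5), [54.2, 377.0], [53, 375, 3, 5])]
org [(np.int32(6), [201.0, 183.5], [200, 183, 3, 2]), (np.int32(8), [202.5, 213.5], [201, 213, 4, 2])]
blue [(np.int32(8), [239.0, 186.5], [239, 183, 1, 8]), (np.int32(8), [244.5, 182.0], [241, 182, 8, 1]), (np.int32(9), [161.0, 188.0], [161, 184, 1, 9]), (np.int32(4), [175.5, 185.25], [175, 184, 2, 3]), (np.int32(6), [252.5, 187.83], [252, 186, 2, 4]), (np.int32(5), [175.
[... 2369 characters left out ...]
), [294.26, 208.33], [288, 204, 14, 10]), (np.int32(636), [543.47, 240.41], [531, 216, 29, 48]), (np.int32(101), [363.26, 225.79], [356, 221, 15, 10])]
scene org [(np.int32(15), [215.53, 2.4], [212, 1, 7, 4]), (np.int32(1765), [104.4, 36.91], [65, 15, 79, 43]), (np.int32(6), [342.5, 239.5], [341, 239, 4, 2]), (np.int32(4), [320.25, 256.25], [319, 256, 3, 2]), (np.int32(7), [328.71, 262.71], [327, 262, 4, 3]), (np.int32(8), [339.5, 265.0], [338, 264, 4, 3])]
tabtop [562.3 212.9 152. ]
box [446.4 218.3  68. ]
brN [627.2 232.6 128. ]
brF [720.1 237.2 128. ]
ring [ 593.5 -226.3    3. ]
boardL [ 716.6 -127.    90. ]
boardR [ 740. -266.   90.]
ring scene [ 593.12769125 -226.49900387    3.        ]
```

The pictures show the stand on the left (tab about (207,235) in top, blue box (209,275)), with its mast leaning toward image right, i.e. stand −y. The ring centre is at (347,231) in top, and the top and scene views agree on it: (593,−226) mm. I'll move above the handle.

```bash
cat >> h.py <<'E'
def goto(P,yaw,phi=0,obs=None):
    """shift/turn from current pose to TCP P, tool x along -stand x (stand yaw), z down, then phi about tool x"""
    o=obs or env.get_obs(); Rc=q2R(o['ee_rot']); c,s=np.cos(yaw),np.sin(yaw)
    Rt=np.array([[-c,s*-1*-1,0],[-s,-c*-1,0],[0,0,-1.]]); Rt[:,1]=np.cross(Rt[:,2],Rt[:,0])
    Rt=Rt@R.from_rotvec([phi,0,0]).as_matrix()
    print('t',round(o['time_s'],2),'shift m',np.round(Rc.T@(np.array(P)-o['tool_pos'])/1000,4),'turn deg',np.round(np.degrees(R.from_matrix(Rc.T@Rt).as_rotvec()),2))
E
python3 - <<'E'
from h import *
goto([568,227,230],0.073)
E
```

```text
t 1.25 shift m [-0.4554 -0.2166 -0.0074] turn deg [ -0.    -0.   -24.28]
```

Emit:
arm_command --pt "-0.09 -0.043 -0.0015 0 0 -4.8 1" --pt "-0.18 -0.086 -0.003 0 0 -9.6 1" --pt "-0.27 -0.129 -0.0045 0 0 -14.4 1" --pt "-0.36 -0.172 -0.006 0 0 -19.2 1" --pt "-0.4554 -0.2166 -0.0074 0 0 -24.3 1" --pt "-0.4554 -0.2166 -0.0074 0 0 -24.3 1" --pt "-0.4554 -0.2166 -0.0074 0 0 -24.3 1" --pt "-0.4554 -0.2166 -0.0074 0 0 -24.3 1" --pt "-0.4554 -0.2166 -0.0074 0 0 -24.3 1" --pt "-0.4554 -0.2166 -0.0074 0 0 -24.3 1" --grip_force 40

```text
time_s: 2.08
tool_pos: [507.8, 287.8, 229.1]
ee_rot: [0.0, -0.037, 0.999, 0.0]
ft_force: [0.7, -0.2, 0.4]
opening: 0.997
gripper_force: 0.0
```

```bash
python3 - <<'E'
from h import *
goto([568,227,230],0.073)
E
```

```text
t 2.08 shift m [-0.0556 -0.0651 -0.0009] turn deg [0.01 0.02 0.02]
```

Emit:
arm_command --pt "-0.028 -0.0325 0 0 0 0 1" --pt "-0.0556 -0.065 -0.001 0 0 0 1" --pt "-0.0556 -0.065 -0.001 0 0 0 1" --pt "-0.0556 -0.065 -0.001 0 0 0 1"

```text
time_s: 2.42
tool_pos: [568.1, 226.9, 229.7]
ee_rot: [0.0, -0.035, 0.999, 0.0]
ft_force: [-0.1, 0.7, -0.0]
opening: 1.002
gripper_force: 0.0
```

```bash
python3 - <<'E'
from h import *
o=env.get_obs(); w=env.get_image('wrist'); print(o['tool_pos'],o['ee_rot'])
im=w['pixels'].copy()
c,s=np.cos(.073),np.sin(.073)
for x,y,z in [(22,8,152),(22,-8,152),(-22,8,152),(-22,-8,152),(-87,50,68),(-157,50,68),(-87,-50,68),(-157,-50,68)]:
    X=[568+c*x-s*y,227+s*x+c*y,z]; uv=proj(w,X,o); print((x,y,z),np.round(uv)); cv2.circle(im,tuple(int(round(v)) for v in uv),3,(255,0,0),-1)
cv2.imwrite('pics/w1.png',im[...,::-1])
E
```

```text
[568.1477213  226.94386047 229.69947005] [ 1.18995026e-04 -3.47139061e-02  9.99397283e-01  3.43097712e-05]
(22, 8, 152) [292. 249.]
(22, -8, 152) [270. 249.]
(-22, 8, 152) [292. 191.]
(-22, -8, 152) [269. 191.]
(-87, 50, 68) [336. 101.]
(-157, 50, 68) [339.  14.]
(-87, -50, 68) [225. 102.]
(-157, -50, 68) [221.  15.]
```

View pics/w1.png

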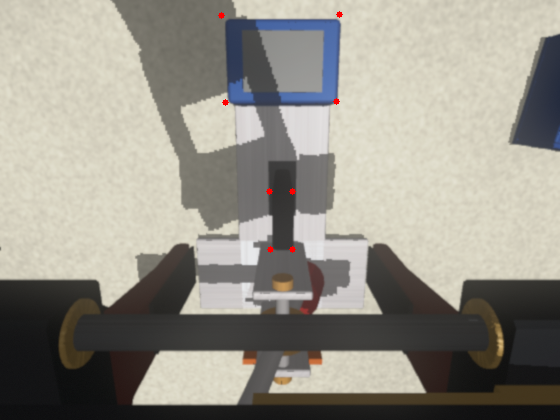

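The wrist view shows the tab between the open fingers: tab top about (282,210), box centre (283,61). The stand is about 2 mm further in +x and +y than the model. The yaw is right, so I'll descend with that correction and grip.

Emit:
arm_command --pt "-0.002 0.002 0.03 0 0 0 1" --pt "-0.002 0.002 0.06 0 0 0 1" --pt "-0.002 0.002 0.09 0 0 0 1" --pt "-0.002 0.002 0.11 0 0 0 1" --pt "-0.002 0.002 0.1184 0 0 0 1" --pt "-0.002 0.002 0.1184 0 0 0 0" --pt "-0.002 0.002 0.1184 0 0 0 0" --pt "-0.002 0.002 0.1184 0 0 0 0" --pt "-0.002 0.002 0.1184 0 0 0 0" --pt "-0.002 0.002 0.1184 0 0 0 0" --grip_force 40

```text
time_s: 3.3
tool_pos: [569.3, 231.4, 112.9]
ee_rot: [0.001, -0.037, 0.999, 0.0]
ft_force: [0.1, -0.2, 0.3]
opening: 0.662
gripper_force: 0.0
```

Emit:
arm_command --pt "0 0 0 0 0 0 0" --pt "0 0 0 0 0 0 0" --pt "0 0 0 0 0 0 0" --pt "0 0 0 0 0 0 0" --grip_force 40

```text
time_s: 3.63
tool_pos: [568.7, 230.8, 111.5]
ee_rot: [0.0, -0.037, 0.999, 0.0]
ft_force: [0.1, -0.7, 0.4]
opening: 0.359
gripper_force: 0.0
```

```bash
python3 - <<'E'
from h import *
p=env.get_image('scene'); save(p,'s1.png'); o=env.get_obs(); print(o['tool_pos'],o['opening']*88,o['gripper_force'])
a=cv2.imread('pics/s1.png')[130:330,230:430]; cv2.imwrite('pics/s1c.png',cv2.resize(a,(600,600),interpolation=cv2.INTER_CUBIC))
E
```

```text
[568.62380761 230.85293019 111.47261917] 27.469294753693983 0.0
```

View pics/s1c.png

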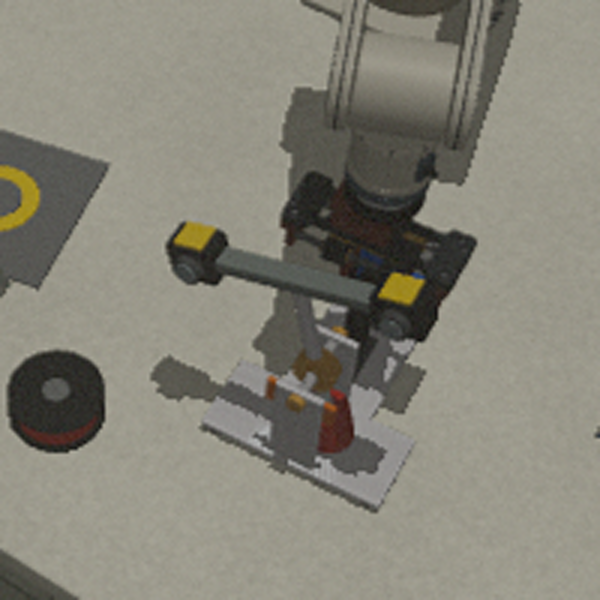

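Emit:
arm_command --pt "0 0 0 0 0 0 0" --pt "0 0 0 0 0 0 0" --pt "0 0 0 0 0 0 0" --pt "0 0 0 0 0 0 0" --pt "0 0 0 0 0 0 0" --pt "0 0 0 0 0 0 0" --grip_force 40

```text
time_s: 4.18
tool_pos: [568.6, 230.2, 111.4]
ee_rot: [-0.0, -0.037, 0.999, -0.0]
ft_force: [0.8, -5.9, 1.9]
opening: 0.181
gripper_force: 40.0
```

```bash
cat >> h.py <<'E'
from scipy.optimize import least_squares
def caps(p):
    h=cv2.cvtColor(p['pixels'],cv2.COLOR_RGB2HSV).astype(int); H,S,V=h[...,0],h[...,1],h[...,2]
    m=((H>20)&(H<32)&(S>150)&(V>100)).astype(np.uint8); n,l,st,c=cv2.connectedComponentsWithStats(m)
    return [c[i] for i in range(1,n) if 50<st[i,4]<220]
CY,CZ=104.,147.
def stand_R(o):
    Rt=q2R(o['ee_rot']); return np.column_stack([-Rt[:,0],Rt[:,1],-Rt[:,2]])
def model(o,th,off=(0,0,0)):
    "cap points +y,-y in world; th = lean from vertical about stand x (+ toward -y)"
    S=stand_R(o); piv=np.array(o['tool_pos'])+S@np.array([105,0,16.7])+np.array(off)
    x=S[:,0].copy(); x[2]=0; x/=np.linalg.norm(x); y=np.cross([0,0,1],x); z=np.array([0,0,1.])
    Z=z*np.cos(th)-y*np.sin(th); Y=y*np.cos(th)+z*np.sin(th)
    return [piv+CZ*Z+CY*Y,piv+CZ*Z-CY*Y],piv
def tilt(o): # stand tilt phi, + toward -y
    S=stand_R(o); return np.arctan2(S[2,1],np.hypot(S[2,0],S[2,2]))
def lean(o,pics,guess=None,verbose=0):
    """fit lean; offset of pivot under 3 mm prior"""
    best=None
    for g in (-.3,0,.3):
        P,_=model(o,g); obs=[]
        for p in pics:
            C=caps(p)
            for k in (0,1):
                u=proj(p,P[k])
                d=[np.linalg.norm(c-u) for c in C]
                if d and min(d)<30: obs.append((p,k,C[int(np.argmin(d))]))
        if not obs: continue
        def f(v):
            P,_=model(o,v[0],v[1:]); return np.concatenate([(proj(p,P[k])-c)/0.3 for p,k,c in obs]+[v[1:]/3])
        r=least_squares(f,[g,0,0,0])
        if best is None or (len(obs),-r.cost)>(best[1],-best[0].cost): best=(r,len(obs))
    r,n=best
    return r.x,n,r.cost
E
python3 - <<'E'
from h import *
p=env.get_image('top'); s=env.get_image('scene'); o=env.get_obs(); print(o['tool_pos'],o['opening']*88,o['gripper_force'],tilt(o))
print(caps(p),caps(s))
for q in([p,s],[p],[s]): print(lean(o,q))
goto([490,-244,221.5],0.167)
E
```

```text
[568.5755059  230.19574326 111.36918926] 16.3944174233978 39.995346665382385 -0.0009027541743404239
[array([166.81538462, 188.77692308]), array([244.45299145, 187.95726496])] [array([294.95  , 208.7625]), array([364.08737864, 226.01941748])]
(array([ 0.24644696,  0.60261926, -0.94224518,  1.6724256 ]), 4, np.float64(2.892321914104776))
(array([ 0.23975333,  0.45939983, -1.71183492,  1.69897736]), 2, np.float64(1.2363050024274098))
(array([ 0.24836622,  0.77216473, -0.76423684,  1.73371197]), 2, np.float64(1.6201876740284242))
t 4.28 shift m [ 0.1131 -0.4673 -0.1097] turn deg [-0.05 -0.02 -5.38]
```

Gripped (40 N, 16.4 mm), and the lean estimator reads 0.246 against the known stop at 0.25. I'll lift and carry.

Emit:
arm_command --pt "0 0 -0.003 0 0 0 0" --pt "0 0 -0.01 0 0 0 0" --pt "0 0 -0.022 0 0 0 0" --pt "0 0 -0.037 0 0 0 0" --pt "0 0 -0.055 0 0 0 0" --pt "0 0 -0.073 0 0 0 0" --pt "0 0 -0.088 0 0 0 0" --pt "0 0 -0.1 0 0 0 0" --pt "0 0 -0.107 0 0 0 0" --pt "0 0 -0.11 0 0 0 0"

```text
time_s: 5.12
tool_pos: [568.8, 231.2, 222.8]
ee_rot: [0.001, -0.037, 0.999, 0.0]
ft_force: [-0.2, 0.2, -8.7]
opening: 0.179
gripper_force: 40.0
```

```bash
python3 - <<'E'
from h import *
p=env.get_image('top'); s=env.get_image('scene'); o=env.get_obs(); print(o['tool_pos'],o['opening']*88,o['gripper_force'],tilt(o),o['ft_force'],o['ft_torque'])
print(lean(o,[p,s]))
goto([490,-244,221.5],0.167)
E
```

```text
[568.42423065 230.98988198 221.5722828 ] 15.80245846698762 39.99424695968628 0.00012346054921143465 [-0.030168   -0.30945545 -9.8547778 ] [0.01512814 0.21174173 0.004441  ]
(array([ 0.2464885 ,  1.20614198, -0.80538708,  3.44942122]), 4, np.float64(5.694350287494303))
t 5.22 shift m [ 0.113 -0.468  0.   ] turn deg [ 0.01  0.   -5.36]
```

Emit:
arm_command --pt "0.0003 -0.0013 0 0 0 -0.01 0" --pt "0.0012 -0.0051 0 0 0 -0.06 0" --pt "0.0028 -0.0115 0 0 0 -0.13 0" --pt "0.0049 -0.0202 0 0 0 -0.23 0" --pt "0.0076 -0.0314 0 0 0 -0.36 0" --pt "0.0108 -0.0447 0 0 0 -0.51 0" --pt "0.0145 -0.0601 0 0 0 -0.69 0" --pt "0.0187 -0.0774 0 0 0 -0.89 0" --pt "0.0233 -0.0965 0 0 0 -1.1 0" --pt "0.0283 -0.117 0 0 0 -1.34 0"

```text
time_s: 6.05
tool_pos: [548.4, 110.3, 221.5]
ee_rot: [0.0, -0.048, 0.999, -0.0]
ft_force: [0.8, -0.5, -9.3]
opening: 0.177
gripper_force: 40.0
```

Emit:
arm_command --pt "0.0058 -0.0217 0 0 0 -0.25 0" --pt "0.0118 -0.0444 0 0 0 -0.51 0" --pt "0.0181 -0.0679 0 0 0 -0.78 0" --pt "0.0245 -0.0919 0 0 0 -1.06 0" --pt "0.031 -0.1163 0 0 0 -1.34 0" --pt "0.0375 -0.1406 0 0 0 -1.62 0" --pt "0.0439 -0.1646 0 0 0 -1.9 0" --pt "0.0502 -0.1881 0 0 0 -2.17 0" --pt "0.0562 -0.2108 0 0 0 -2.43 0" --pt "0.062 -0.2325 0 0 0 -2.68 0"

```text
time_s: 6.88
tool_pos: [508.5, -127.5, 221.7]
ee_rot: [0.0, -0.071, 0.997, -0.0]
ft_force: [0.8, 0.4, -10.5]
opening: 0.185
gripper_force: 40.0
```

Emit:
arm_command --pt "0.0064 -0.0202 0 0 0 -0.24 0" --pt "0.0123 -0.0388 0 0 0 -0.45 0" --pt "0.0177 -0.0558 0 0 0 -0.65 0" --pt "0.0225 -0.0709 0 0 0 -0.83 0" --pt "0.0266 -0.084 0 0 0 -0.98 0" --pt "0.0301 -0.0949 0 0 0 -1.11 0" --pt "0.0328 -0.1035 0 0 0 -1.21 0" --pt "0.0348 -0.1097 0 0 0 -1.28 0" --pt "0.036 -0.1135 0 0 0 -1.33 0" --pt "0.0364 -0.1148 0 0 0 -1.34 0"

```text
time_s: 7.72
tool_pos: [489.9, -244.5, 221.4]
ee_rot: [-0.0, -0.083, 0.997, -0.0]
ft_force: [-0.8, 0.8, -10.0]
opening: 0.176
gripper_force: 40.0
```

```bash
cat >> h.py <<'E'
RING=np.array([593.4,-226.4])
E
python3 - <<'E'
from h import *
p=env.get_image('top'); o=env.get_obs(); s=env.get_image('scene');  print(o['tool_pos'],o['gripper_force'],tilt(o))
x,n,c=lean(o,[p,s]); print(x,n,c); P,piv=model(o,x[0],x[1:]); print('pivot-ring',piv[:2]-RING, lean(o,[p]),lean(o,[s]))
goto([490,-244,221.5],0.167)
h=cv2.hconcat([p['pixels'][130:330,240:440],s['pixels'][90:290,130:330]])
cv2.imwrite('pics/st.png',cv2.resize(h,(800,400),interpolation=cv2.INTER_CUBIC)[...,::-1])
E
```

```text
[ 489.95665503 -244.3095198   221.37218971] 39.994869232177734 4.072820692422345e-05
[ 0.24203262  1.25381011 -1.03094558  2.31975929] 4 1.7061237940073712
pivot-ring [ 1.35611752 -1.5206905 ] (array([ 0.23554036,  1.49723429, -2.05658532,  1.38917442]), 2, np.float64(0.6333846599951628)) (array([ 0.24586139,  0.59670864, -1.01161583,  1.73981933]), 2, np.float64(1.008904843125618))
t 7.82 shift m [ 0.0001 -0.0001 -0.0001] turn deg [ 0.01 -0.   -0.  ]
```

View pics/st.png

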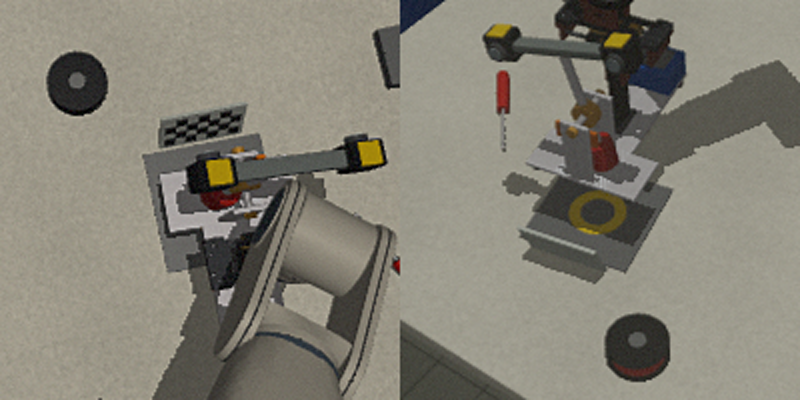

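Both caps show in both views and the pivot is within about 2 mm of the ring centre. Next I'll write a Kalman filter plus a short-horizon planner for the tilt.

```bash
cat > bal.py <<'E'
# usage: bal.py init | bal.py r1 r2 ...  (tool-x turns in deg of the rows just sent; one look, KF update, plan)
import sys, json
from h import *
from scipy.optimize import minimize
I,A,K,C=.0074,.085,.065,.010; DT=1/240
def step(s,f,fd):
    th,w,d=s; acc=((A-K)*th+K*(f+d)-C*(w-fd))/I
    w+=acc*DT; th+=w*DT; q=th-f
    if abs(q)>.25: th=f+np.sign(q)*.25; w=fd if (w-fd)*q>0 else w
    return np.array([th,w,d])
def run(s,kn,t0,t1):
    n=max(1,int(round((t1-t0)/DT))); t=t0+np.arange(n+1)*DT; f=np.interp(t,*zip(*kn)); out=[]
    for i in range(n): s=step(s,f[i+1],(f[i+1]-f[i])/DT); out.append((s[0],s[0]-f[i+1],s[1]))
    return s,np.array(out)
o=env.get_obs()
if sys.argv[1]=='init':
    D=dict(t=o['time_s'],s=[.25,0,0],P=np.diag([1e-4,1e-4,3e-4]).tolist(),f=0.,tc=o['time_s']); kn=[(D['t'],0),(D['t']+1,0)]
else:
    D=json.load(open('D.json')); kn=[(D['t']-1,D['f'])]+[(D['tc'],D['f'])]
    kn+=[(D['tc']+(i+1)/12+.02,D['f']-np.radians(float(r))) for i,r in enumerate(sys.argv[2:] if sys.argv[1]=='x' else sys.argv[1:])]; kn.append((kn[-1][0]+1,kn[-1][1]))
p=env.get_image('top'); s_=env.get_image('scene'); o2=env.get_obs()
x,n,c=lean(o,[p,s_]); z=x[0]+.006; tm=o['time_s']+.025
s=np.array(D['s']); P=np.array(D['P']); h=tm-D['t']
F=np.eye(3)
if sys.argv[1]!='init':
    s1,_=run(s,kn,D['t'],tm); Ac=np.array([[0,1,0],[(A-K)/I,-C/I,K/I],[0,0,0]]); 
    from scipy.linalg import expm
    F=expm(Ac*h); s=s1; P=F@P@F.T+np.diag([1e-5,4e-4,1e-5])*h
pred=s[0]; H=np.array([[1,0,0]]); G=P@H.T/(P[0,0]+.005**2); s=s+(G*(z-s[0])).ravel(); P=(np.eye(3)-G@H)@P
f=kn[-1][1]; te=o2['time_s']
sn,_=run(s,kn,tm,te)
B=.35
def cost(u,full=False):
    k=[(te,f)]; 
    for i,v in enumerate(u): k+=[(te+i*B+1/6,v),(te+(i+1)*B,v)]
    k.append((k[-1][0]+9,u[-1])); se,o_=run(sn,k,te,te+B*len(u)); o_=o_[::12]
    J=np.sum(o_[:,0]**2)*4+np.sum(np.maximum(0,abs(o_[:,1])-.15)**2)*20+np.sum(np.diff([f,*u])**2)*2+(o_[-1,0]**2+o_[-1,2]**2)*40+.5*(np.array(u)+sn[2])@(np.array(u)+sn[2])
    return (J,o_) if full else J
b=max(-.12,f-.12),min(.12,f+.12)
r=minimize(cost,[np.clip(f,*b)]*5,bounds=[b]+[(-.12,.12)]*4,method='L-BFGS-B')
_,o_=cost(r.x,True)
json.dump(dict(t=te,s=sn.tolist(),P=P.tolist(),f=f,tc=te),open('D.json','w'))
Q,piv=model(o,x[0],x[1:])
print(f"t {te:.2f} meas {z:+.3f} n{n} pred {pred:+.3f} | th {sn[0]:+.3f} w {sn[1]:+.3f} d {sn[2]:+.3f} | phi cmd {f:+.4f} meas {tilt(o2):+.4f} q {sn[0]-f:+.3f} | pivot-ring {np.round(piv[:2]-RING,1)} z {o2['tool_pos'][2]:.0f}")
print('plan phi',np.round(r.x,3),'TURN',round(-np.degrees(r.x[0]-f),2),'th next',np.round(o_[::7,0],3)[:8])
E
time python3 bal.py init
```

```text
t 7.92 meas +0.250 n4 pred +0.250 | th +0.250 w +0.000 d +0.000 | phi cmd +0.0000 meas +0.0003 q +0.250 | pivot-ring [ 1.5 -0.8] z 221
plan phi [-0.098  0.117  0.047 -0.005 -0.004] TURN 5.6 th next [ 0.248  0.044 -0.029 -0.012  0.001]
real	0m4.295s
user	0m5.955s
sys	0m0.327s
```

Emit:
arm_command --pt "0 0 0 0.5 0 0 0" --pt "0 0 0 1.3 0 0 0" --pt "0 0 0 2.3 0 0 0" --pt "0 0 0 3.4 0 0 0" --pt "0 0 0 4.4 0 0 0" --pt "0 0 0 5.2 0 0 0"

```text
time_s: 8.42
tool_pos: [490.0, -243.7, 221.4]
ee_rot: [0.004, -0.083, 0.995, -0.046]
ft_force: [-0.9, 0.9, -9.3]
opening: 0.179
gripper_force: 40.0
```

```bash
python3 bal.py .5 1.3 2.3 3.4 4.4 5.2
```

```text
t 8.52 meas +0.140 n4 pred +0.150 | th +0.119 w -0.292 d -0.007 | phi cmd -0.0908 meas -0.0912 q +0.210 | pivot-ring [0.9 0.5] z 221
plan phi [-0.04   0.032  0.027  0.01   0.006] TURN -2.93 th next [ 0.118  0.034 -0.003 -0.004 -0.001]
```

Emit:
arm_command --pt "0 0 0 -1.45 0 0 0" --pt "0 0 0 -2.9 0 0 0" --pt "0 0 0 -2.9 0 0 0"

```text
time_s: 8.77
tool_pos: [490.4, -244.6, 221.6]
ee_rot: [0.002, -0.083, 0.996, -0.02]
ft_force: [0.5, 0.7, -9.5]
opening: 0.184
gripper_force: 40.0
```

```bash
python3 bal.py x -1.45 -2.9 -2.9
```

```text
t 8.87 meas +0.062 n4 pred +0.050 | th +0.046 w -0.191 d -0.002 | phi cmd -0.0401 meas -0.0409 q +0.086 | pivot-ring [ 1.6 -1.2] z 221
plan phi [0.007 0.02  0.007 0.001 0.001] TURN -2.68 th next [ 0.045  0.005 -0.004 -0.001  0.   ]
```

Emit:
arm_command --pt "0 0 0 -1.35 0 0 0" --pt "0 0 0 -2.7 0 0 0" --pt "0 0 0 -2.7 0 0 0"

```text
time_s: 9.12
tool_pos: [490.3, -244.6, 221.5]
ee_rot: [-0.0, -0.083, 0.997, 0.004]
ft_force: [0.1, -0.7, -9.8]
opening: 0.178
gripper_force: 40.0
```

```bash
python3 bal.py x -1.35 -2.7 -2.7
```

```text
t 9.22 meas +0.026 n4 pred +0.009 | th +0.019 w -0.037 d +0.003 | phi cmd +0.0070 meas +0.0068 q +0.012 | pivot-ring [ 1.6 -1.1] z 221
plan phi [-0.009  0.001 -0.    -0.003 -0.004] TURN 0.93 th next [ 0.019  0.006 -0.    -0.001 -0.   ]
```

Emit:
arm_command --pt "0 0 0 0.5 0 0 0" --pt "0 0 0 1.0 0 0 0" --pt "0 0 0 1.0 0 0 0"

```text
time_s: 9.47
tool_pos: [489.9, -243.8, 221.4]
ee_rot: [0.0, -0.083, 0.996, -0.006]
ft_force: [0.4, -0.6, -10.2]
opening: 0.175
gripper_force: 40.0
```

```bash
python3 bal.py x .5 1 1
```

```text
t 9.57 meas +0.009 n4 pred +0.009 | th +0.007 w -0.037 d +0.004 | phi cmd -0.0105 meas -0.0105 q +0.017 | pivot-ring [1.3 0. ] z 221
plan phi [ 0.    -0.    -0.003 -0.004 -0.004] TURN -0.61 th next [ 0.006 -0.    -0.001 -0.     0.   ]
```

Very good tracking, so I'll keep the loop going.

Emit:
arm_command --pt "0 0 0 -0.3 0 0 0" --pt "0 0 0 -0.6 0 0 0" --pt "0 0 0 -0.6 0 0 0"

```text
time_s: 9.82
tool_pos: [490.2, -244.2, 221.5]
ee_rot: [0.0, -0.083, 0.997, 0.0]
ft_force: [0.4, 0.4, -10.0]
opening: 0.182
gripper_force: 40.0
```

```bash
python3 bal.py x -.3 -.6 -.6
```

```text
t 9.92 meas -0.009 n4 pred +0.000 | th -0.009 w -0.025 d +0.002 | phi cmd +0.0000 meas -0.0000 q -0.009 | pivot-ring [ 1.5 -1.1] z 221
plan phi [ 0.017 -0.    -0.004 -0.003 -0.001] TURN -0.96 th next [-0.009 -0.007 -0.001  0.001  0.   ]
```

Emit:
arm_command --pt "0 0 0 -0.4 0 0 0" --pt "0 0 0 -0.8 0 0 0" --pt "0 0 0 -0.8 0 0 0"

```text
time_s: 10.17
tool_pos: [490.1, -244.3, 221.4]
ee_rot: [-0.001, -0.083, 0.997, 0.007]
ft_force: [0.5, -0.2, -9.9]
opening: 0.182
gripper_force: 40.0
```

```bash
python3 bal.py x -.4 -.8 -.8
```

```text
t 10.27 meas -0.014 n4 pred -0.010 | th -0.012 w +0.013 d +0.001 | phi cmd +0.0140 meas +0.0140 q -0.026 | pivot-ring [ 1.6 -1.1] z 221
plan phi [ 0.011 -0.003 -0.004 -0.001 -0.001] TURN 0.15 th next [-0.012 -0.005  0.     0.001  0.   ]
```

Emit:
arm_command --pt "0 0 0 0.1 0 0 0" --pt "0 0 0 0.2 0 0 0" --pt "0 0 0 0.2 0 0 0"

```text
time_s: 10.52
tool_pos: [490.0, -244.0, 221.4]
ee_rot: [-0.0, -0.083, 0.997, 0.005]
ft_force: [0.1, 0.1, -9.3]
opening: 0.178
gripper_force: 40.0
```

```bash
python3 bal.py x .1 .2 .2
```

```text
t 10.62 meas -0.011 n4 pred -0.007 | th -0.009 w +0.021 d +0.000 | phi cmd +0.0105 meas +0.0105 q -0.019 | pivot-ring [ 1.5 -0.8] z 221
plan phi [ 0.004 -0.002 -0.002 -0.     0.   ] TURN 0.35 th next [-0.009 -0.002  0.     0.     0.   ]
```

Emit:
arm_command --pt "0 0 0 0.1 0 0 0" --pt "0 0 0 0.2 0 0 0" --pt "0 0 0 0.3 0 0 0" --pt "0 0 0 0.3 0 0 0"

```text
time_s: 10.95
tool_pos: [490.0, -244.0, 221.4]
ee_rot: [-0.0, -0.083, 0.997, 0.003]
ft_force: [0.4, 0.5, -8.9]
opening: 0.184
gripper_force: 40.0
```

```bash
python3 bal.py x .1 .2 .3 .3
```

```text
t 11.05 meas -0.001 n4 pred -0.001 | th +0.000 w +0.022 d +0.000 | phi cmd +0.0052 meas +0.0052 q -0.005 | pivot-ring [ 1.5 -0.5] z 221
plan phi [-0.007 -0.002  0.001  0.    -0.   ] TURN 0.67 th next [ 0.     0.002  0.    -0.    -0.   ]
```

Emit:
arm_command --pt "0 0 0 0.3 0 0 0" --pt "0 0 0 0.6 0 0 0" --pt "0 0 0 0.6 0 0 0" --pt "0 0 0 0.5 0 0 0"

```text
time_s: 11.38
tool_pos: [490.0, -243.9, 221.4]
ee_rot: [0.0, -0.083, 0.997, -0.002]
ft_force: [0.1, -0.2, -9.9]
opening: 0.18
gripper_force: 40.0
```

```bash
python3 bal.py x .3 .6 .6 .5
```

```text
t 11.48 meas -0.001 n4 pred +0.004 | th -0.000 w -0.007 d -0.001 | phi cmd -0.0035 meas -0.0034 q +0.003 | pivot-ring [ 1.4 -0.5] z 221
plan phi [0.002 0.001 0.001 0.    0.001] TURN -0.34 th next [-0.    -0.001 -0.     0.     0.   ]
```

Now almost still. I'll use slightly longer steps.

Emit:
arm_command --pt "0 0 0 -0.2 0 0 0" --pt "0 0 0 -0.3 0 0 0" --pt "0 0 0 -0.3 0 0 0" --pt "0 0 0 -0.3 0 0 0" --pt "0 0 0 -0.3 0 0 0"

```text
time_s: 11.9
tool_pos: [490.0, -244.1, 221.4]
ee_rot: [-0.0, -0.083, 0.997, 0.001]
ft_force: [0.4, -0.1, -9.7]
opening: 0.182
gripper_force: 40.0
```

```bash
python3 bal.py x -.2 -.3 -.3 -.3 -.3
```

```text
t 12.00 meas -0.002 n4 pred -0.001 | th -0.002 w -0.000 d -0.001 | phi cmd +0.0017 meas +0.0017 q -0.004 | pivot-ring [ 1.5 -0.7] z 221
plan phi [0.003 0.001 0.    0.001 0.001] TURN -0.08 th next [-0.002 -0.001 -0.     0.     0.   ]
```

Emit:
arm_command --pt "0 0 0 -0.05 0 0 0" --pt "0 0 0 -0.1 0 0 0" --pt "0 0 0 -0.1 0 0 0" --pt "0 0 0 -0.1 0 0 0" --pt "0 0 0 -0.05 0 0 0" --pt "0 0 0 0 0 0 0"

```text
time_s: 12.5
tool_pos: [490.0, -244.0, 221.4]
ee_rot: [-0.0, -0.083, 0.997, 0.001]
ft_force: [-0.3, 0.4, -9.8]
opening: 0.18
gripper_force: 40.0
```

```bash
python3 bal.py x -.05 -.1 -.1 -.1 -.05 0
```

```text
t 12.60 meas -0.002 n4 pred +0.000 | th -0.002 w +0.001 d -0.001 | phi cmd +0.0017 meas +0.0017 q -0.003 | pivot-ring [ 1.5 -0.9] z 221
plan phi [0.003 0.001 0.001 0.001 0.001] TURN -0.05 th next [-0.002 -0.001  0.     0.     0.   ]
```

Emit:
arm_command --pt "0 0 0 -0.1 0 0 0" --pt "0 0 0 -0.1 0 0 0" --pt "0 0 0 -0.1 0 0 0" --pt "0 0 0 -0.1 0 0 0" --pt "0 0 0 -0.05 0 0 0" --pt "0 0 0 0 0 0 0" --pt "0 0 0 0 0 0 0"

```text
time_s: 13.18
tool_pos: [490.1, -244.0, 221.4]
ee_rot: [-0.0, -0.083, 0.997, 0.001]
ft_force: [-0.5, -0.1, -9.5]
opening: 0.183
gripper_force: 40.0
```

```bash
python3 bal.py x -.1 -.1 -.1 -.1 -.05 0 0
```

```text
t 13.28 meas +0.005 n4 pred +0.002 | th +0.005 w +0.011 d -0.001 | phi cmd +0.0017 meas +0.0017 q +0.004 | pivot-ring [ 1.6 -0.7] z 221
plan phi [-0.008  0.     0.002  0.001  0.001] TURN 0.58 th next [ 0.005  0.004  0.    -0.    -0.   ]
```

Emit:
arm_command --pt "0 0 0 0.3 0 0 0" --pt "0 0 0 0.6 0 0 0" --pt "0 0 0 0.6 0 0 0" --pt "0 0 0 0.5 0 0 0"

```text
time_s: 13.62
tool_pos: [490.0, -243.9, 221.4]
ee_rot: [0.0, -0.083, 0.997, -0.003]
ft_force: [-0.7, -0.1, -10.1]
opening: 0.182
gripper_force: 40.0
```

```bash
python3 bal.py x .3 .6 .6 .5
```

```text
t 13.72 meas +0.003 n4 pred +0.004 | th +0.001 w -0.019 d -0.001 | phi cmd -0.0070 meas -0.0069 q +0.008 | pivot-ring [ 1.5 -0.6] z 221
plan phi [0.004 0.003 0.001 0.001 0.001] TURN -0.62 th next [ 0.001 -0.001 -0.     0.     0.   ]
```

Emit:
arm_command --pt "0 0 0 -0.3 0 0 0" --pt "0 0 0 -0.6 0 0 0" --pt "0 0 0 -0.6 0 0 0" --pt "0 0 0 -0.6 0 0 0" --pt "0 0 0 -0.5 0 0 0"

```text
time_s: 14.13
tool_pos: [490.0, -244.2, 221.4]
ee_rot: [-0.0, -0.083, 0.997, 0.001]
ft_force: [-0.2, 1.0, -9.0]
opening: 0.179
gripper_force: 40.0
```

```bash
python3 bal.py x -.3 -.6 -.6 -.6 -.5
```

```text
t 14.23 meas +0.004 n4 pred -0.002 | th +0.003 w +0.007 d +0.000 | phi cmd +0.0017 meas +0.0017 q +0.002 | pivot-ring [ 1.4 -0.9] z 221
plan phi [-0.006 -0.     0.001  0.    -0.   ] TURN 0.42 th next [ 0.003  0.002  0.    -0.    -0.   ]
```

Emit:
arm_command --pt "0 0 0 0.2 0 0 0" --pt "0 0 0 0.4 0 0 0" --pt "0 0 0 0.4 0 0 0" --pt "0 0 0 0.4 0 0 0" --pt "0 0 0 0.2 0 0 0"

```text
time_s: 14.65
tool_pos: [490.0, -243.9, 221.4]
ee_rot: [0.0, -0.083, 0.997, -0.001]
ft_force: [0.4, -0.3, -9.0]
opening: 0.182
gripper_force: 40.0
```

```bash
python3 bal.py x .2 .4 .4 .4 .2
```

```text
t 14.75 meas -0.000 n4 pred +0.002 | th -0.001 w -0.009 d -0.000 | phi cmd -0.0017 meas -0.0016 q +0.001 | pivot-ring [ 1.5 -0.8] z 221
plan phi [ 0.004  0.001 -0.     0.     0.   ] TURN -0.3 th next [-0.001 -0.001 -0.     0.     0.   ]
```

Emit:
arm_command --pt "0 0 0 -0.2 0 0 0" --pt "0 0 0 -0.3 0 0 0" --pt "0 0 0 -0.3 0 0 0" --pt "0 0 0 -0.3 0 0 0" --pt "0 0 0 -0.2 0 0 0"

```text
time_s: 15.17
tool_pos: [490.1, -244.1, 221.4]
ee_rot: [-0.0, -0.083, 0.997, 0.001]
ft_force: [-0.1, -0.1, -8.8]
opening: 0.183
gripper_force: 40.0
```

```bash
python3 bal.py x -.2 -.3 -.3 -.3 -.2
```

```text
t 15.27 meas +0.001 n4 pred -0.001 | th +0.001 w +0.006 d -0.000 | phi cmd +0.0017 meas +0.0017 q -0.001 | pivot-ring [ 1.6 -0.8] z 221
plan phi [-0.003 -0.     0.     0.     0.   ] TURN 0.25 th next [ 0.001  0.001  0.    -0.    -0.   ]
```

Emit:
arm_command --pt "0 0 0 0.2 0 0 0" --pt "0 0 0 0.2 0 0 0" --pt "0 0 0 0.2 0 0 0" --pt "0 0 0 0.15 0 0 0" --pt "0 0 0 0.1 0 0 0"

```text
time_s: 15.68
tool_pos: [490.1, -244.0, 221.4]
ee_rot: [0.0, -0.083, 0.997, 0.0]
ft_force: [-0.5, -0.2, -8.6]
opening: 0.183
gripper_force: 40.0
```

```bash
python3 bal.py x .2 .2 .2 .15 .1
```

```text
t 15.78 meas +0.003 n4 pred +0.001 | th +0.003 w +0.003 d +0.000 | phi cmd +0.0000 meas +0.0000 q +0.003 | pivot-ring [ 1.7 -0.8] z 221
plan phi [-0.004 -0.     0.001  0.    -0.   ] TURN 0.22 th next [ 0.003  0.002  0.    -0.    -0.   ]
```

The mast has been upright for over 7 s and is nearly still at +0.003 rad. I'll hand in.

```bash
python3 -c "
from workcell import env
print(env.job_done())"
```

```text
the job is handed in; nothing more can be done
None
```

I carried the stand to the station, balanced its mast upright about 1–2 mm off the ring's centre (as measured) for about 7 s, and handed in at 15.8 s still gripping it, mast lean about 0.003 rad; the hand-in returned no verdict.

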